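# Find the clear rack gap with a feeler blade

### The job

Only one of the four gaps in the white rack dock is clear; the other three still have packing down inside that stops a blade part way. Take the orange-handled feeler blade out of the blue stand and slide it gently down each gap in turn until it stops, never forcing it, beginning with the gap at the end nearest the stand and working along to the far end. Then leave it standing fully home, collar down on the dock, in the one gap that took it, and leave the blue-handled gauge and everything else on the bench alone.

Things in the scene. Friction and masses are not known exactly. Their poses are not given: they have to be found in the camera images.
- blade: Feeler blade, 100 g, upright in the stand: steel, 4 mm thick (y), 20 mm wide (x), 42 mm long, lower edge rounded; above it a dark collar 26 x 22 mm, 6 mm high, and an orange handle 26 mm (x) by 14 mm (y), its top 90 mm above the tip. Origin: middle of the tip; z up along the blade. Grip the handle across y, 60 to 80 mm above the tip.
- thick_gauge: The other gauge, the same but with a blue handle and a 9 mm blade, too thick for every gap. Origin and axes as for the blade. Stands in the stand's other well.
- stand: Blue gauge stand, fixed: 116 mm (x) by 56 mm (y), 60 mm high, origin at the centre of its underside. Two wells, 26 (x) by 14 mm (y), 48 mm deep, 27.5 mm either side of the centre along x, in line with the gauges' axes; collars rest on its top. Which gauge is in which well varies.
- dock: White rack dock on springs (gives straight down 8 mm at 3 N/mm once pressed over 4 N, and comes back): 66 mm (x) by 170 mm (y), 60 mm high, origin mid-underside. Four gaps open at the top 36 mm apart along y, each 6 mm wide (y), 25 mm long (x). In three, black packing stops the tip 10 to 20 mm down; in one (it varies) the blade goes in 42 mm, collar on dock. Over 25 N is forcing.
- gap1 (a point): Centre of the mouth of gap 1 of the dock, level with the dock's top (60 mm above the bench), axes as for the dock. Gaps 1 to 4 run along the dock's +y; gap 1 is at the end nearest the stand.
- gap2 (a point): Centre of the mouth of gap 2 of the dock, level with the dock's top (60 mm above the bench), axes as for the dock. Gaps 1 to 4 run along the dock's +y; gap 1 is at the end nearest the stand.
- gap3 (a point): Centre of the mouth of gap 3 of the dock, level with the dock's top (60 mm above the bench), axes as for the dock. Gaps 1 to 4 run along the dock's +y; gap 1 is at the end nearest the stand.
- gap4 (a point): Centre of the mouth of gap 4 of the dock, level with the dock's top (60 mm above the bench), axes as for the dock. Gaps 1 to 4 run along the dock's +y; gap 1 is at the end nearest the stand.
- reagent: Amber reagent bottle, 64 mm across, 150 mm tall, origin at the centre of its underside; bystander.
- beaker: Glass beaker, 72 mm across, 90 mm tall, origin at the centre of its underside; bystander.
- driver: Screwdriver with a green handle, 150 mm long, lying in the white parts tray; bystander.
- jar: White jar with a blue cap, 56 mm across, 60 mm tall, origin at the centre of its underside; bystander.
- dish: Clear flat dish, 94 mm across, 20 mm high, origin at the centre of its underside; bystander.
- vial_rack: Blue vial rack, 80 x 120 x 50 mm with white caps on top, origin at the centre of its underside; bystander.
Mind the look-alikes: they are no part of the job. What is shaped like the blade but green, pink or turquoise is not meant.

How it is judged:
On the way, in this order (a step that is already met when the one before it is completed fails the run):
1. the blade is lifted clear of the stand (z of blade in the frame of stand above 0.062 m), for 0.1 s.
2. the blade is slid into gap 1, over 7 mm deep (horizontal distance between blade and gap1 below 0.006 m and z of blade in the frame of dock below 0.053 m), for 0.1 s.
3. the blade is slid into gap 2, over 7 mm deep (horizontal distance between blade and gap2 below 0.006 m and z of blade in the frame of dock below 0.053 m), for 0.1 s.
4. the blade is slid into gap 3, over 7 mm deep (horizontal distance between blade and gap3 below 0.006 m and z of blade in the frame of dock below 0.053 m), for 0.1 s.
5. the blade is slid into gap 4, over 7 mm deep (horizontal distance between blade and gap4 below 0.006 m and z of blade in the frame of dock below 0.053 m), for 0.1 s.
At the end, for the whole second after the job is handed in: The blade stands at rest in one of the dock's gaps (tip within 6 mm of that gap's centre, seen from above), fully home (tip less than 21 mm above the dock's underside; 18 mm when the collar rests on the dock), within 0.1 rad of upright; the blue-handled gauge is within 15 mm of where it began ((horizontal distance between blade and gap1 below 0.006 m or horizontal distance between blade and gap2 below 0.006 m or horizontal distance between blade and gap3 below 0.006 m or horizontal distance between blade and gap4 below 0.006 m) and z of blade in the frame of dock below 0.021 m and angle between blade's own z axis and vertical below 0.1 rad and linear speed of blade below 0.02 m/s and distance of thick_gauge from where it was at the start of the episode below 0.015 m); the robot touches nothing.
It fails at once if the dock is pressed with more than 25 N (blade or packing forced) (contact force between dock and anything else above 25 N).
It fails at once if the blue-handled gauge is moved more than 15 mm (distance of thick_gauge from where it was at the start of the episode above 0.015 m).
It fails at once if a bystander is moved more than 20 mm (distance of any of reagent, beaker, driver, jar, dish, vial_rack from where it was at the start of the episode above 0.02 m).
It also fails if it takes over 58 s, if anything falls off the work surface, if the arm or the gripper's body presses on something with over 40 N, if the wrist force passes 120 N, or if a joint passes its speed limit or range.

### The arm

A 6-joint arm with a two-finger parallel gripper is mounted at the origin on the work surface. World frame = base frame: x ahead of the robot, y to its left, z up, the work surface at z = 0. Lengths are in m, angles in rad, forces in N, time in s.
With the tool pointing down it reaches from about 0.325 to 0.85 m from the base axis. Payload 4.4 kg.
Tool frame: the origin (TCP) lies on the centre line of the jaws, within the pads' length; the fingertips stand 19 mm ahead of it and the grasp point (between the pads) is the TCP (nose_length is the distance from the TCP to the fingertips, in m); x points along the fingers, y is the direction in which the jaws open and shut, and the axes are right-handed (so a half turn about x gives the same grasp; the last joint's range is limited). The gripper opens to 94 mm and grips with 3 to 60 N. Pads are 16 mm wide; open, the fingers measure 119 mm over their backs; the gripper's body (75 mm by 177 mm) begins 78 mm behind the grasp point.
Start: joints at [-1.472, 0.207, 1.542, -0, 1.393, -0.15], TCP at [0.142, -0.557, 0.224] pointing down, gripper open.
Joint ranges: [-2.73, 2.73], [-0.86, 2.22], [0.23, 2.46], [-1.11, 4.25], [0.08, 2.63], [-2.82, 2.82]. Speed limits (rad/s): [2.79, 2.79, 3.14, 3.14, 3.14, 3.14].

### API

Orientations are given as a unit quaternion [w, x, y, z].
In Python, from rig import * gives the robot as it stands.
- The arm moves only by the tool jog_arm, never from a script. Its argument "rows" is a list of rows, each an object with "dp": the shift along the world's x, y, z as a fraction of full scale, a list of three; "twist": the turn about the world's z as a fraction of full scale; "jaw": the finger opening in mm, from 0 to 94. A call has 1 to 20 rows; each row is the pose to reach, as a shift and turn from the pose commanded when the call began; what a row does not reach only later rows make up. Full scale, the value 1, is 0.25 m for a shift and 90 degrees for a turn. A row lasts 1/10 s, in which the tool goes at most 50 mm and 8.59 degrees, less where a joint would pass 70% of its speed; a pose out of reach is approached as far as the arm can. A call with a number of a shift or a turn outside -1 to 1 is refused whole. A call with a gripper value outside its range is refused whole. The fingers move at their own pace and stop on an object; the grip force is fixed at half the most. Time passes only in rows, so rows that repeat a pose let the fingers close. It gives the time, the measured TCP pose, the force and the opening at its end, in the units of the state.
- get_obs(): the state, without advancing time (a new reading comes with each control period).
- get_image(name): name is "scene" or "top" or "wrist"; returns a dict with "pixels" (400x640x3 uint8, red, green, blue), "depth" (400x640 float32, m along the optical axis (not along the pixel's ray), 0 where there is no reading), "vfov" (degrees; the focal length in pixels is half the picture's height over the tangent of half this angle, whatever the lens; pixels are square), "cx", "cy" (the principal point, pixels), "k1" (the pictures are not rectified: a ray, as slopes to the right and down, at radius r is drawn at 1 + k1 r^2 times it, then the intrinsics apply), "T" (4x4, takes a point from camera to world coordinates). Camera axes: x right, y down, z forward; pixel columns grow to the right and rows downward; lengths in m; the calibration is good to about 2 mm. A picture is of the moment at which its call begins.
- close_job(): hands the job in, once; it reports no verdict.
Trained networks look in a picture, given as the dict that the camera call returned (one of the last four; its "shot" number tells which), for a name from the list of things; names that differ only in an ending like _2 or _b are one class to them, and where a whole thing is asked for, a point or a joint stands for the part that bears it (a point fixed in the world has none). Each returns a list of dicts, best first, with "conf" (0 to 1); they miss things now and then, are a little off and sometimes report something else, mostly with a low value. They report only what shows in the picture. A call takes as long as a camera call. They do not tell look-alikes from the thing itself.
- search_frame(picture, query): "centre" ([x, y, z] in m, in world coordinates, good to about 4 mm: the middle of the surface that is visible of it).
The state is a dict: "time_s": time; "joint_positions": joint angles; "qd": joint speeds; "effort": joint torques, N m; "position": TCP position; "tool_rot": TCP orientation; "force": force on the tool from outside, world axes, zero at the start; "wrist_torque": the same for the moment, N m; "grip_width": finger opening in m.
Only numpy, scipy, OpenCV 4.12 (cv2) and the standard library are available. Lean on these libraries where they do the work, as an engineer would, in place of code of your own. Each camera call takes 0.05 s, during which the arm holds its last target. There are 200 camera calls.

## Working session

There is one attempt and no reset: what is moved stays moved. The work goes in short steps, Python scripts to look and compute and a tool call to move; the robot and the scene stay as the last step left them, time stands still between calls to the robot, and variables do not carry over. Pictures are saved under pics/ and viewed, about 8 in all and at most 12, crops included, and the job is handed in when it is done.

Besides the shell and the picture viewer there is one more tool, called after "Emit:" as name(argument=value, ...), one argument or row to a line, values as JSON. jog_arm: Moves the arm, as the interface text tells. Shift numbers are shares of 0.25 m and turn numbers shares of 90 degrees, none past 1 either way. Its arguments: {"type":"object","properties":{"rows":{"type":"array"}},"required":["rows"]}

```bash
mkdir -p pics
cat > h.py <<'E'
from rig import *
import numpy as np, cv2
def save(p,n,crop=None,scale=1):
    im=p["pixels"][:,:,::-1]
    if crop: a,b,c,d=crop; im=im[b:d,a:c]
    cv2.imwrite("pics/"+n,cv2.resize(im,None,fx=scale,fy=scale,interpolation=cv2.INTER_CUBIC))
def f(p): return 200/np.tan(np.radians(p["vfov"])/2)
def cloud(p):
    h,w=p["depth"].shape
    v,u=np.mgrid[0:h,0:w]
    x=(u-p["cx"])/f(p); y=(v-p["cy"])/f(p)
    X,Y=x.copy(),y.copy()
    for _ in range(8):
        s=1+p["k1"]*(X*X+Y*Y); X,Y=x/s,y/s
    d=p["depth"]
    P=np.stack([X*d,Y*d,d],-1)
    return P@p["T"][:3,:3].T+p["T"][:3,3]
def proj(p,pt):
    c=p["T"][:3,:3].T@(np.array(pt)-p["T"][:3,3]); x,y=c[:2]/c[2]
    s=1+p["k1"]*(x*x+y*y); return x*s*f(p)+p["cx"],y*s*f(p)+p["cy"]
E
python3 - <<'E'
from h import *
p=get_image("top"); q=get_image("scene")
save(p,"top.png");save(q,"scene.png")
np.savez("top.npz",c=cloud(p),px=p["pixels"])
for n in ["blade","thick_gauge","stand","dock","gap1","reagent","beaker","jar","dish","vial_rack","driver"]:
    for k,P in (("top",p),("scene",q)):
        print(n,k,[(np.round(r["centre"],3).tolist(),round(r["conf"],2)) for r in search_frame(P,n)[:4]])
print(p["T"],get_obs())
E
```

```text
blade top [([0.513, -0.351, 0.071], 0.7), ([0.547, -0.225, 0.099], 0.59), ([0.486, -0.132, 0.09], 0.54), ([0.608, -0.143, 0.078], 0.48)]
blade scene [([0.561, -0.226, 0.086], 0.74), ([0.614, -0.141, 0.055], 0.74), ([0.495, -0.135, 0.06], 0.49), ([0.517, -0.352, 0.056], 0.48)]
thick_gauge top [([0.501, -0.254, 0.102], 0.42)]
thick_gauge scene [([0.754, -0.022, 0.064], 0.52), ([0.551, -0.224, 0.051], 0.49), ([0.505, -0.249, 0.088], 0.47)]
stand top [([0.524, -0.229, 0.059], 0.69)]
stand scene []
dock top [([0.544, 0.074, 0.063], 0.87)]
dock scene [([0.567, 0.091, 0.06], 0.95)]
gap1 top [([0.543, 0.074, 0.059], 0.83)]
gap1 scene [([0.567, 0.092, 0.06], 0.76)]
reagent top [([0.549, -0.224, 0.096], 0.72), ([0.744, 0.136, 0.097], 0.56)]
reagent scene [([0.78, 0.158, 0.093], 0.85)]
beaker top [([0.768, -0.029, 0.052], 0.63)]
beaker scene [([0.752, -0.021, 0.063], 0.86)]
jar top [([0.385, 0.273, 0.06], 0.59), ([0.711, -0.235, 0.026], 0.36)]
jar scene [([0.405, 0.28, 0.045], 0.67)]
dish top [([0.518, 0.417, 0.02], 0.78), ([0.542, 0.074, 0.062], 0.42)]
dish scene [([0.526, 0.428, 0.024], 0.61)
[... 486 characters left out ...]
00000000e+00  1.00000000e+00]] {'time_s': 1.2, 'joint_positions': array([-1.47249626e+00,  2.06605925e-01,  1.54149924e+00,  3.84325671e-06,
        1.39349563e+00, -1.50516818e-01]), 'qd': array([-0.00045712,  0.00021152, -0.00022047, -0.00166108,  0.00037052,
        0.00068667]), 'effort': array([ 5.12366532e-04, -3.70886028e+01, -2.81756026e+01,  6.99920696e-02,
        2.75157747e-02, -1.45054724e-05]), 'position': array([ 0.14157925, -0.55730102,  0.22444366]), 'tool_rot': array([ 0.08774022,  0.70164317,  0.08774591, -0.70164034]), 'force': array([ 0.41520598, -0.1019766 ,  0.51413246]), 'wrist_torque': array([-0.03967941,  0.03711143,  0.00630278]), 'grip_width': 0.09398023814474502}
```

View pics/top.png

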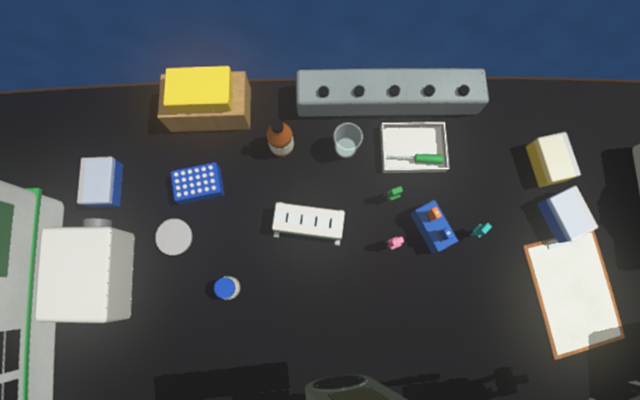

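View pics/scene.png

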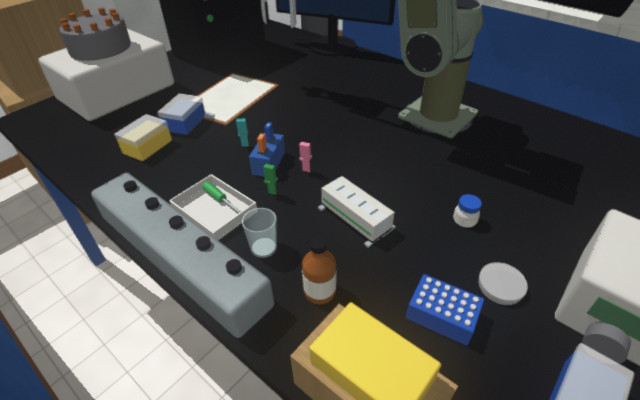

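Run:
```python
from h import *
d=np.load("top.npz");c=d["c"];px=d["px"]
hsv=cv2.cvtColor(px,cv2.COLOR_RGB2HSV)
z=c[...,2]
def rect(m,n):
    P=c[m][:,:2]; r=cv2.minAreaRect((P*1000).astype(np.float32)); print(n,m.sum(),"ctr",np.round(P.mean(0),4),r,"z",np.median(c[m][:,2]))
box=np.zeros(z.shape,bool); box[195:260,405:465]=1
rect(box&(hsv[...,0]>100)&(hsv[...,0]<125)&(hsv[...,1]>120)&(abs(z-.06)<.008),"stand")
rect(box&(hsv[...,0]<15)&(hsv[...,1]>150)&(z>.095),"orange")
rect(box&(hsv[...,0]>100)&(hsv[...,0]<125)&(z>.098),"blue")
b2=np.zeros(z.shape,bool); b2[190:250,260:360]=1
rect(b2&(abs(z-.06)<.008),"docktop")
```

```text
stand 732 ctr [ 0.5239 -0.2385] ((527.314208984375, -241.99798583984375), (114.99712371826172, 59.64350128173828), 26.17924690246582) z 0.059515818982593616
orange 29 ctr [ 0.5456 -0.2151] ((469.3982238769531, -88.47552490234375), (20.754606246948242, 334.63531494140625), 30.60055923461914) z 0.1054548269142257
blue 82 ctr [ 0.4946 -0.2282] ((443.2415771484375, -101.60348510742188), (26.270431518554688, 338.93023681640625), 21.569232940673828) z 0.10739608930456657
docktop 1769 ctr [0.5447 0.0738] ((545.2911987304688, 73.77613830566406), (170.27757263183594, 66.72553253173828), 81.39405059814453) z 0.059228888559704096
```

Emit:
jog_arm(
  rows=[
    {"dp":[0.8,0.65,0],"twist":0.133,"jaw":60},
    {"dp":[0.8,0.65,0],"twist":0.133,"jaw":60},
    {"dp":[0.8,0.65,0],"twist":0.133,"jaw":60},
    {"dp":[0.8,0.65,0],"twist":0.133,"jaw":60},
    {"dp":[0.8,0.65,0],"twist":0.133,"jaw":60},
    {"dp":[0.8,0.65,0],"twist":0.133,"jaw":60},
  ],
)

```text
time_s: 1.8
position: [0.3449, -0.3913, 0.2246]
tool_rot: [0.162, 0.689, 0.163, -0.688]
force: [-0.7, 0.0, 0.1]
grip_width: 0.0602
```

Emit:
jog_arm(
  rows=[
    {"dp":[0.84,0.66,0],"twist":0,"jaw":40},
    {"dp":[0.84,0.66,0],"twist":0,"jaw":40},
    {"dp":[0.84,0.66,0],"twist":0,"jaw":40},
    {"dp":[0.84,0.66,0],"twist":0,"jaw":40},
    {"dp":[0.84,0.66,0],"twist":0,"jaw":40},
    {"dp":[0.84,0.66,0],"twist":0,"jaw":40},
    {"dp":[0.84,0.66,0],"twist":0,"jaw":40},
    {"dp":[0.84,0.66,0],"twist":0,"jaw":40},
  ],
)

```text
time_s: 2.6
position: [0.5507, -0.2308, 0.2241]
tool_rot: [-0.16, -0.688, -0.16, 0.689]
force: [0.4, -0.9, -0.1]
grip_width: 0.0401
```

```bash
cat >> h.py <<'E'
def pose():
    o=get_obs(); w,x,y,z=o["tool_rot"]
    a=np.degrees(np.arctan2(1-2*(x*x+z*z),2*(x*y-w*z)))
    print("t",round(o["time_s"],2),"pos",np.round(o["position"],4),"jaw angle",round(a,2),"F",np.round(o["force"],1),"M",np.round(o["wrist_torque"],2),"w",round(o["grip_width"],4),"j",np.round(o["joint_positions"],2)); return o
def rect(c,m,n):
    m=cv2.morphologyEx(m.astype(np.uint8),cv2.MORPH_OPEN,np.ones((3,3),np.uint8))
    k,l,s,_=cv2.connectedComponentsWithStats(m)
    if k<2: print(n,"none");return
    m=l==1+np.argmax(s[1:,4]); P=c[m]
    r=cv2.minAreaRect((P[:,:2]*1000).astype(np.float32)); print(n,m.sum(),"rect",np.round(r[0],1),np.round(r[1],1),round(r[2],1),"z",np.round(np.median(P[:,2]),4)); return m
E
python3 - <<'E'
from h import *
pose();p=get_image("wrist");save(p,"w1.png");c=cloud(p);h=cv2.cvtColor(p["pixels"],cv2.COLOR_RGB2HSV);z=c[...,2]
np.savez("w1.npz",c=c,px=p["pixels"])
print(p["T"])
bl=(h[...,0]>100)&(h[...,0]<125)&(h[...,1]>100)
rect(c,bl&(abs(z-.06)<.006),"stand");rect(c,((h[...,0]<14)|(h[...,0]>175))&(h[...,1]>140)&(z>.1)&(z<.115),"orange");rect(c,bl&(z>.1)&(z<.115),"blue")
E
```

```text
t 2.6 pos [ 0.5507 -0.2308  0.2241] jaw angle -63.8 F [ 0.4 -0.9 -0.1] M [-0.02  0.03 -0.06] w 0.0401 j [-0.54  0.25  1.48 -0.    1.4   0.57]
[[ 0.44229476 -0.85991209 -0.25480687  0.62496198]
 [-0.89686836 -0.42456765 -0.1239736  -0.19434844]
 [-0.00157636  0.28336109 -0.95901199  0.38526508]
 [ 0.          0.          0.          1.        ]]
stand 4269 rect [ 528.3 -241.2] [116.2  56.1] 26.3 z 0.0609
orange 42 rect [ 564.2 -223.6] [ 1.1 11.5] 25.4 z 0.107
blue 362 rect [ 503.7 -252.9] [25.7 13.2] 26.4 z 0.1086
```

View pics/w1.png

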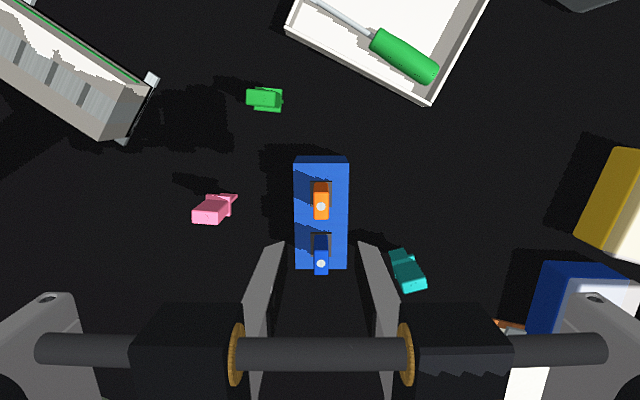

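Emit:
jog_arm(
  rows=[
    {"dp":[0.009,0.007,-0.18],"twist":0,"jaw":40},
    {"dp":[0.009,0.007,-0.36],"twist":0,"jaw":40},
    {"dp":[0.009,0.007,-0.5],"twist":0,"jaw":40},
    {"dp":[0.009,0.007,-0.536],"twist":0,"jaw":40},
    {"dp":[0.009,0.007,-0.536],"twist":0,"jaw":40},
    {"dp":[0.009,0.007,-0.536],"twist":0,"jaw":0},
    {"dp":[0.009,0.007,-0.536],"twist":0,"jaw":0},
    {"dp":[0.009,0.007,-0.536],"twist":0,"jaw":0},
    {"dp":[0.009,0.007,-0.536],"twist":0,"jaw":0},
    {"dp":[0.009,0.007,-0.536],"twist":0,"jaw":0},
    {"dp":[0.009,0.007,-0.536],"twist":0,"jaw":0},
  ],
)

```text
time_s: 3.75
position: [0.5549, -0.2286, 0.0922]
tool_rot: [0.161, 0.689, 0.16, -0.688]
force: [-1.8, 0.0, 5.7]
grip_width: 0.0136
```

Emit:
jog_arm(
  rows=[
    {"dp":[0,0,0.05],"twist":0,"jaw":0},
    {"dp":[0,0,0.15],"twist":0,"jaw":0},
    {"dp":[0,0,0.25],"twist":0,"jaw":0},
    {"dp":[0,0,0.35],"twist":0,"jaw":0},
    {"dp":[0,0,0.44],"twist":0,"jaw":0},
    {"dp":[0,0,0.44],"twist":0,"jaw":0},
    {"dp":[0,0,0.44],"twist":0,"jaw":0},
  ],
)

```text
time_s: 4.45
position: [0.5537, -0.2279, 0.2005]
tool_rot: [0.161, 0.689, 0.16, -0.689]
force: [-0.0, -0.4, -1.6]
grip_width: 0.0137
```

```bash
python3 -c "
from h import *
pose()"
```

```text
t 4.45 pos [ 0.5537 -0.2279  0.2005] jaw angle -63.77 F [-0.  -0.4 -1.6] M [-0.02 -0.01  0.01] w 0.0137 j [-0.53  0.28  1.51 -0.    1.36  0.58]
```

Emit:
jog_arm(
  rows=[
    {"dp":[-0.01,0.16,0],"twist":-0.06,"jaw":0},
    {"dp":[-0.02,0.32,0],"twist":-0.13,"jaw":0},
    {"dp":[-0.03,0.48,0],"twist":-0.2,"jaw":0},
    {"dp":[-0.04,0.64,0],"twist":-0.27,"jaw":0},
    {"dp":[-0.05,0.8,0],"twist":-0.33,"jaw":0},
    {"dp":[-0.063,0.94,0],"twist":-0.387,"jaw":0},
    {"dp":[-0.063,0.998,-0.1],"twist":-0.387,"jaw":0},
    {"dp":[-0.063,0.998,-0.16],"twist":-0.387,"jaw":0},
    {"dp":[-0.063,0.998,-0.16],"twist":-0.387,"jaw":0},
    {"dp":[-0.063,0.998,-0.16],"twist":-0.387,"jaw":0},
    {"dp":[-0.063,0.998,-0.16],"twist":-0.387,"jaw":0},
  ],
)

```text
time_s: 5.55
position: [0.5384, 0.021, 0.1607]
tool_rot: [-0.053, 0.705, -0.053, -0.705]
force: [0.5, -0.2, -0.2]
grip_width: 0.0139
```

Run:
```python
from h import *
pose();p=get_image("wrist");save(p,"w2.png");c=cloud(p);h=cv2.cvtColor(p["pixels"],cv2.COLOR_RGB2HSV);z=c[...,2]
np.savez("w2.npz",c=c,px=p["pixels"])
rect(c,(abs(z-.06)<.006)&(c[...,1]>-.05)&(c[...,0]<.64),"dock")
for g in(-54,-18,18,54): print(g,proj(p,[.5453+g*.0001495,.0738+g*.0009888,.06]))
```

```text
t 5.55 pos [0.5384 0.021  0.1607] jaw angle -98.65 F [ 0.5 -0.2 -0.2] M [ 0.04 -0.02 -0.  ] w 0.0139 j [-0.12  0.19  1.7  -0.    1.25  1.6 ]
dock 14007 rect [547.2  74.5] [170.8  67.1] 81.3 z 0.0611
-54 (np.float64(321.8661191519297), np.float64(214.85510324218998))
-18 (np.float64(279.01775485662597), np.float64(214.82596786366983))
18 (np.float64(236.41673057306105), np.float64(214.78353376942138))
54 (np.float64(194.2955542521944), np.float64(214.72794389037063))
```

View pics/w2.png

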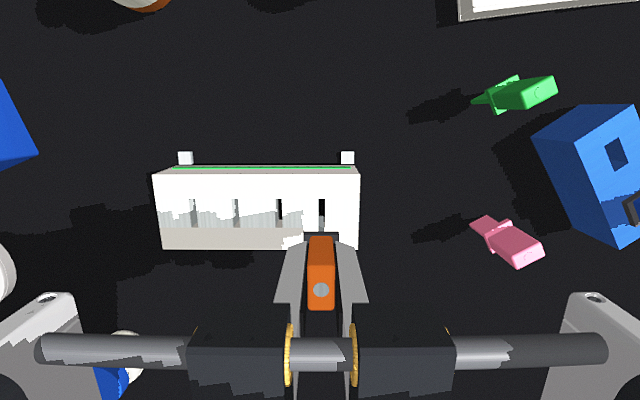

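```bash
cat > an.py <<'E'
from h import *
import sys
def ana(p,n):
    o=pose();t=o["position"];w=p["pixels"].astype(float);g=w.sum(2)/3
    a=np.radians(81.35);ey=np.array([np.cos(a),np.sin(a)])
    for k in(-54,-18,18,54):
        u,v=proj(p,np.r_[np.array([.5472,.0745])+k*.001*ey,.06])
        u0=int(round(u));rows=slice(int(v)-14,int(v)-5)
        s=g[rows,u0-9:u0+10].mean(0);b=np.median(np.sort(s)[-8:]);d=np.clip(b-s,0,None);d[d<.15*d.max()]=0
        print(k,"pred col",round(u,2),"dark col",round((d*np.arange(u0-9,u0+10)).sum()/d.sum(),2))
    print("TCP proj at z=.06",np.round(proj(p,[t[0],t[1],.06]),2),"handle top",np.round(proj(p,[t[0],t[1],t[2]+.018]),2))
    h=cv2.cvtColor(p["pixels"],cv2.COLOR_RGB2HSV)
    m=((h[...,0]<16)|(h[...,0]>175))&(h[...,1]>150);m[:225]=0;m[320:]=0;m[:,:290]=0;m[:,350:]=0
    for r in (250,265,280,300):
        q=np.flatnonzero(m[r]); print("orange row",r,q.min(),q.max(),(q.min()+q.max())/2)
E
python3 - <<'E'
from an import *
p=get_image("wrist");ana(p,"")
E
```

```text
t 5.65 pos [0.5388 0.0209 0.1613] jaw angle -98.66 F [1.  0.5 0.2] M [-0.    0.   -0.01] w 0.0139 j [-0.12  0.19  1.7   0.    1.25  1.6 ]
-54 pred col 320.65 dark col 321.25
-18 pred col 277.81 dark col 278.86
18 pred col 235.21 dark col 235.5
54 pred col 193.1 dark col 193.02
TCP proj at z=.06 [320.98 213.43] handle top [320.7  286.05]
orange row 250 308 333 320.5
orange row 265 307 334 320.5
orange row 280 307 334 320.5
orange row 300 307 334 320.5
```

Run:
```python
import cv2
im=cv2.imread("pics/w2.png")[150:320,150:370];cv2.imwrite("pics/w2c.png",cv2.resize(im,None,fx=3.5,fy=3.5,interpolation=cv2.INTER_NEAREST))
```

```text
(no output)
```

View pics/w2c.png

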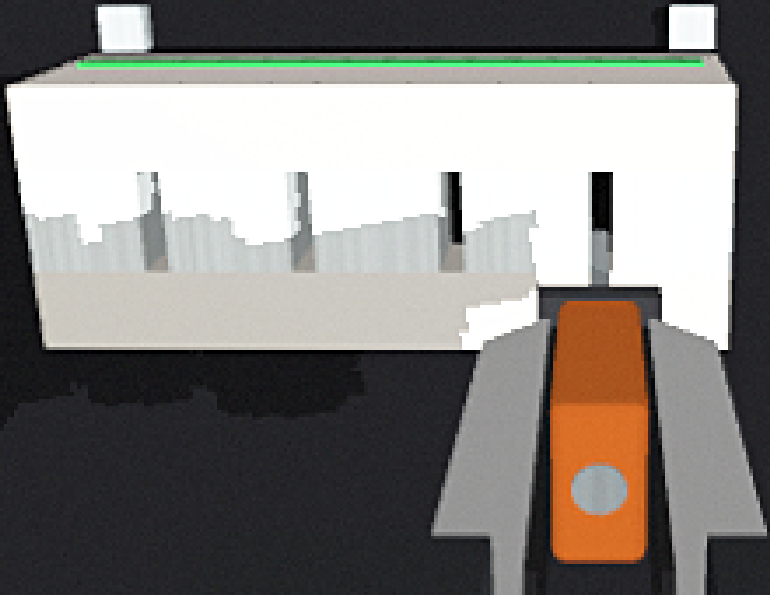

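Run:
```python
from h import *
d=np.load("w2.npz");c=d["c"];h=cv2.cvtColor(d["px"],cv2.COLOR_RGB2HSV)
m=((h[...,0]<16)|(h[...,0]>175))&(h[...,1]>150);m[:225]=0;m[320:]=0
print("z rows",[(r,np.round(np.median(c[r,312:330],0),4)) for r in(245,255,262,268,275,300,308)])
rect(c,m&(c[...,2]>.172),"top")
a=np.radians(81.35-90);R=np.array([[np.cos(a),np.sin(a)],[-np.sin(a),np.cos(a)]])
for col in(321,):
  for r in(196,198,199,200,226,228,230,231): print(r,np.round(c[r,col],4),d["px"][r,col])
```

```text
z rows [(245, array([0.549 , 0.0196, 0.1523])), (255, array([0.5489, 0.0195, 0.1654])), (262, array([0.5488, 0.0195, 0.1733])), (268, array([0.5474, 0.0197, 0.1774])), (275, array([0.5437, 0.0202, 0.1775])), (300, array([0.53  , 0.0224, 0.1778])), (308, array([0.5253, 0.023 , 0.1774]))]
top 1140 rect [571.9  16.5] [13.9 97.6] 82.0 z 0.1772
196 [0.5538 0.0186 0.0614] [255 255 255]
198 [0.552  0.0189 0.0609] [255 255 255]
199 [0.5479 0.0195 0.0486] [0 0 0]
200 [0.5474 0.0196 0.0497] [2 2 2]
226 [0.5456 0.0198 0.1113] [143 151 152]
228 [0.5456 0.0198 0.1152] [118 127 125]
230 [0.546  0.0198 0.12  ] [128 133 135]
231 [0.5488 0.0193 0.1296] [81 86 88]
```

Emit:
jog_arm(
  rows=[
    {"dp":[0.0128,-0.003,-0.03],"twist":0,"jaw":0},
    {"dp":[0.0128,-0.003,-0.07],"twist":0,"jaw":0},
    {"dp":[0.0128,-0.003,-0.09],"twist":0,"jaw":0},
    {"dp":[0.0128,-0.003,-0.1],"twist":0,"jaw":0},
    {"dp":[0.0128,-0.003,-0.11],"twist":0,"jaw":0},
    {"dp":[0.0128,-0.003,-0.12],"twist":0,"jaw":0},
    {"dp":[0.0128,-0.003,-0.12],"twist":0,"jaw":0},
  ],
)

```text
time_s: 6.35
position: [0.5411, 0.0208, 0.1301]
tool_rot: [0.053, -0.705, 0.053, 0.705]
force: [0.2, 0.2, -1.3]
grip_width: 0.0136
```

Run:
```python
from an import *
p=get_image("wrist");save(p,"w3.png",(150,150,370,320),3.5);ana(p,"")
```

```text
t 6.4 pos [0.5413 0.0207 0.1304] jaw angle -98.6 F [-0.6  0.6 -1.7] M [ 0.06 -0.   -0.  ] w 0.0137 j [-0.12  0.23  1.72 -0.    1.19  1.6 ]
-54 pred col 320.86 dark col 321.97
-18 pred col 272.97 dark col 274.08
18 pred col 225.42 dark col 223.86
54 pred col 178.54 dark col 176.23
TCP proj at z=.06 [320.95 225.55] handle top [320.74 286.04]
orange row 250 308 333 320.5
orange row 265 307 334 320.5
orange row 280 307 334 320.5
orange row 300 307 334 320.5
```

View pics/w3.png

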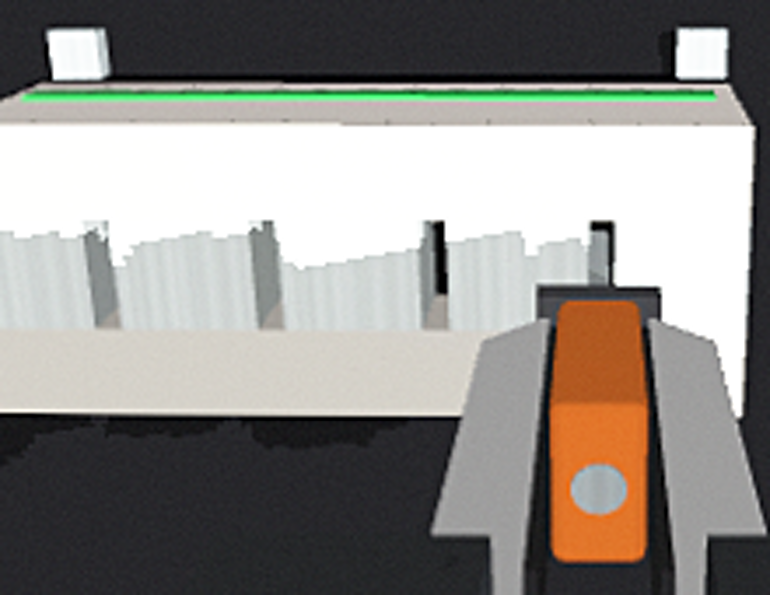

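Emit:
jog_arm(
  rows=[
    {"dp":[0,-0.0016,0],"twist":0,"jaw":0},
    {"dp":[0,-0.0016,-0.008],"twist":0,"jaw":0},
    {"dp":[0,-0.0016,-0.016],"twist":0,"jaw":0},
    {"dp":[0,-0.0016,-0.024],"twist":0,"jaw":0},
    {"dp":[0,-0.0016,-0.024],"twist":0,"jaw":0},
  ],
)

```text
time_s: 6.9
position: [0.5409, 0.0203, 0.124]
tool_rot: [0.053, -0.705, 0.053, 0.705]
force: [0.2, 0.6, -1.3]
grip_width: 0.0141
```

Emit:
jog_arm(
  rows=[
    {"dp":[0,0,-0.006],"twist":0,"jaw":0},
    {"dp":[0,0,-0.012],"twist":0,"jaw":0},
    {"dp":[0,0,-0.012],"twist":0,"jaw":0},
  ],
)

```text
time_s: 7.2
position: [0.5418, 0.0203, 0.1223]
tool_rot: [-0.053, 0.705, -0.053, -0.705]
force: [-1.5, -0.4, 4.6]
grip_width: 0.0138
```

Emit:
jog_arm(
  rows=[
    {"dp":[0,0,0.05],"twist":0,"jaw":0},
    {"dp":[0,0,0.1],"twist":0,"jaw":0},
    {"dp":[0,0,0.1],"twist":0,"jaw":0},
    {"dp":[0.0108,0.0712,0.1],"twist":0,"jaw":0},
    {"dp":[0.0216,0.1424,0.1],"twist":0,"jaw":0},
    {"dp":[0.0216,0.1424,0.1],"twist":0,"jaw":0},
    {"dp":[0.0216,0.1424,0.075],"twist":0,"jaw":0},
    {"dp":[0.0216,0.1424,0.06],"twist":0,"jaw":0},
    {"dp":[0.0216,0.1424,0.05],"twist":0,"jaw":0},
    {"dp":[0.0216,0.1424,0.042],"twist":0,"jaw":0},
    {"dp":[0.0216,0.1424,0.042],"twist":0,"jaw":0},
  ],
)

```text
time_s: 8.3
position: [0.5463, 0.0555, 0.1314]
tool_rot: [0.053, -0.705, 0.053, 0.705]
force: [0.3, 0.9, -1.0]
grip_width: 0.0138
```

Run:
```python
from an import *
p=get_image("wrist");save(p,"w4.png",(150,150,370,320),3.5);ana(p,"")
```

```text
t 8.35 pos [0.5465 0.0556 0.1317] jaw angle -98.63 F [-0.  -0.4 -0.9] M [-0.02 -0.04 -0.01] w 0.0139 j [-0.06  0.25  1.7  -0.    1.2   1.67]
-54 pred col 367.4 dark col 368.34
-18 pred col 319.71 dark col 319.5
18 pred col 272.05 dark col 272.47
54 pred col 224.74 dark col 223.59
TCP proj at z=.06 [320.78 224.92] handle top [320.5  286.06]
orange row 250 308 333 320.5
orange row 265 307 334 320.5
orange row 280 307 334 320.5
orange row 300 307 334 320.5
```

View pics/w4.png

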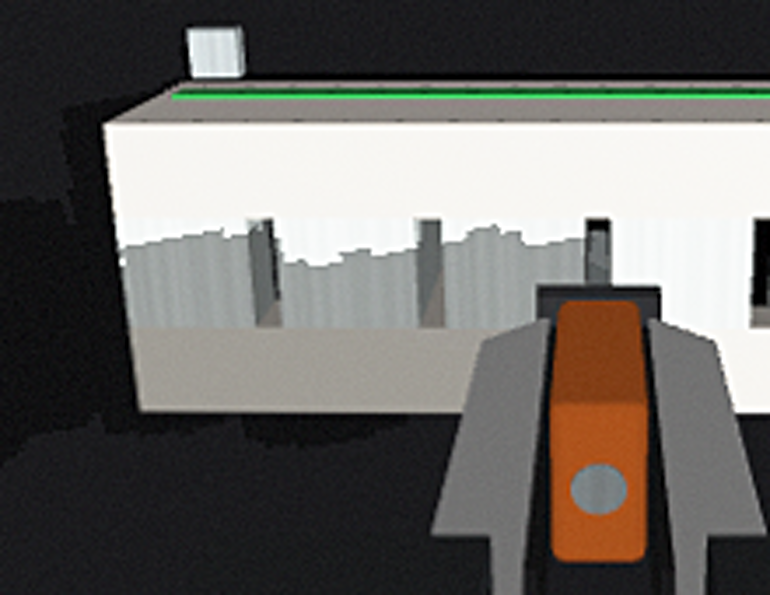

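Emit:
jog_arm(
  rows=[
    {"dp":[0,0.001,-0.008],"twist":0,"jaw":0},
    {"dp":[0,0.001,-0.016],"twist":0,"jaw":0},
    {"dp":[0,0.001,-0.028],"twist":0,"jaw":0},
    {"dp":[0,0.001,-0.028],"twist":0,"jaw":0},
    {"dp":[0,0.001,-0.028],"twist":0,"jaw":0},
  ],
)

```text
time_s: 8.85
position: [0.5466, 0.0562, 0.1248]
tool_rot: [0.053, -0.705, 0.053, 0.705]
force: [-0.2, 0.6, -1.5]
grip_width: 0.0139
```

Emit:
jog_arm(
  rows=[
    {"dp":[0,0,-0.006],"twist":0,"jaw":0},
    {"dp":[0,0,-0.012],"twist":0,"jaw":0},
    {"dp":[0,0,-0.012],"twist":0,"jaw":0},
  ],
)

```text
time_s: 9.15
position: [0.5465, 0.0562, 0.1217]
tool_rot: [0.053, -0.705, 0.053, 0.705]
force: [-0.6, 0.8, -0.4]
grip_width: 0.0135
```

Still free; continue in 3 mm probes.

Emit:
jog_arm(
  rows=[
    {"dp":[0,0,-0.006],"twist":0,"jaw":0},
    {"dp":[0,0,-0.012],"twist":0,"jaw":0},
    {"dp":[0,0,-0.012],"twist":0,"jaw":0},
  ],
)

```text
time_s: 9.45
position: [0.5464, 0.0562, 0.1186]
tool_rot: [0.053, -0.705, 0.053, 0.705]
force: [-0.5, 0.1, -1.4]
grip_width: 0.0138
```

Emit:
jog_arm(
  rows=[
    {"dp":[0,0,-0.006],"twist":0,"jaw":0},
    {"dp":[0,0,-0.012],"twist":0,"jaw":0},
    {"dp":[0,0,-0.012],"twist":0,"jaw":0},
  ],
)

```text
time_s: 9.75
position: [0.5465, 0.0562, 0.1156]
tool_rot: [0.053, -0.705, 0.053, 0.705]
force: [0.4, 0.4, -1.1]
grip_width: 0.0138
```

Emit:
jog_arm(
  rows=[
    {"dp":[0,0,-0.006],"twist":0,"jaw":0},
    {"dp":[0,0,-0.012],"twist":0,"jaw":0},
    {"dp":[0,0,-0.012],"twist":0,"jaw":0},
  ],
)

```text
time_s: 10.05
position: [0.5471, 0.0562, 0.114]
tool_rot: [-0.053, 0.705, -0.053, -0.705]
force: [-1.5, -0.0, 5.9]
grip_width: 0.0134
```

Emit:
jog_arm(
  rows=[
    {"dp":[0,0,0.06],"twist":0,"jaw":0},
    {"dp":[0,0,0.132],"twist":0,"jaw":0},
    {"dp":[0,0,0.132],"twist":0,"jaw":0},
    {"dp":[0.0108,0.0712,0.132],"twist":0,"jaw":0},
    {"dp":[0.0216,0.1424,0.132],"twist":0,"jaw":0},
    {"dp":[0.0216,0.1424,0.132],"twist":0,"jaw":0},
    {"dp":[0.0216,0.1424,0.11],"twist":0,"jaw":0},
    {"dp":[0.0216,0.1424,0.09],"twist":0,"jaw":0},
    {"dp":[0.0216,0.1424,0.082],"twist":0,"jaw":0},
    {"dp":[0.0216,0.1424,0.076],"twist":0,"jaw":0},
    {"dp":[0.0216,0.1424,0.076],"twist":0,"jaw":0},
  ],
)

```text
time_s: 11.15
position: [0.5518, 0.0913, 0.1315]
tool_rot: [0.053, -0.705, 0.053, 0.705]
force: [0.5, -1.1, -1.6]
grip_width: 0.0135
```

Run:
```python
from an import *
p=get_image("wrist");save(p,"w5.png",(150,150,370,320),3.5);ana(p,"")
```

```text
t 11.2 pos [0.552  0.0914 0.1318] jaw angle -98.63 F [-0.3  0.2 -0.9] M [ 0.13 -0.   -0.04] w 0.0139 j [ 0.01  0.27  1.67 -0.    1.2   1.73]
-54 pred col 415.07 dark col 416.65
-18 pred col 367.7 dark col 368.56
18 pred col 320.04 dark col 320.37
54 pred col 272.41 dark col 273.84
TCP proj at z=.06 [320.76 224.94] handle top [320.48 286.08]
orange row 250 308 333 320.5
orange row 265 307 334 320.5
orange row 280 307 334 320.5
orange row 300 307 334 320.5
```

View pics/w5.png

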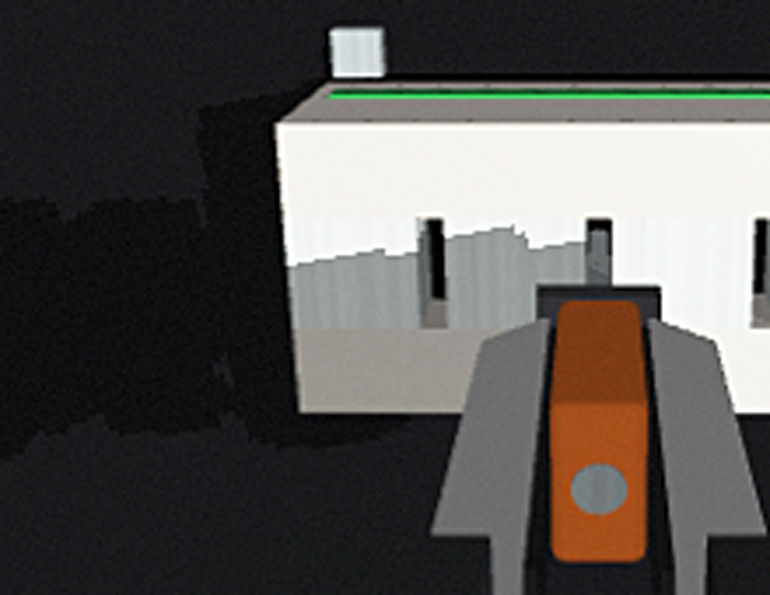

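Emit:
jog_arm(
  rows=[
    {"dp":[0,0.0005,-0.008],"twist":0,"jaw":0},
    {"dp":[0,0.0005,-0.016],"twist":0,"jaw":0},
    {"dp":[0,0.0005,-0.028],"twist":0,"jaw":0},
    {"dp":[0,0.0005,-0.028],"twist":0,"jaw":0},
    {"dp":[0,0.0005,-0.028],"twist":0,"jaw":0},
  ],
)

```text
time_s: 11.7
position: [0.5519, 0.0919, 0.1248]
tool_rot: [0.053, -0.705, 0.053, 0.705]
force: [-0.0, -0.1, -1.5]
grip_width: 0.0137
```

Emit:
jog_arm(
  rows=[
    {"dp":[0,0,-0.006],"twist":0,"jaw":0},
    {"dp":[0,0,-0.012],"twist":0,"jaw":0},
    {"dp":[0,0,-0.012],"twist":0,"jaw":0},
  ],
)

```text
time_s: 12.0
position: [0.5519, 0.0919, 0.1217]
tool_rot: [0.053, -0.705, 0.053, 0.705]
force: [-0.1, 0.1, -1.4]
grip_width: 0.0138
```

Emit:
jog_arm(
  rows=[
    {"dp":[0,0,-0.006],"twist":0,"jaw":0},
    {"dp":[0,0,-0.012],"twist":0,"jaw":0},
    {"dp":[0,0,-0.012],"twist":0,"jaw":0},
  ],
)

```text
time_s: 12.3
position: [0.5518, 0.0919, 0.1186]
tool_rot: [0.053, -0.705, 0.053, 0.705]
force: [-0.1, -0.5, -0.6]
grip_width: 0.0136
```

Emit:
jog_arm(
  rows=[
    {"dp":[0,0,-0.006],"twist":0,"jaw":0},
    {"dp":[0,0,-0.012],"twist":0,"jaw":0},
    {"dp":[0,0,-0.012],"twist":0,"jaw":0},
  ],
)

```text
time_s: 12.6
position: [0.5518, 0.0919, 0.1156]
tool_rot: [0.053, -0.705, 0.053, 0.705]
force: [-0.0, -0.6, -0.3]
grip_width: 0.0136
```

Emit:
jog_arm(
  rows=[
    {"dp":[0,0,-0.006],"twist":0,"jaw":0},
    {"dp":[0,0,-0.012],"twist":0,"jaw":0},
    {"dp":[0,0,-0.012],"twist":0,"jaw":0},
  ],
)

```text
time_s: 12.9
position: [0.5519, 0.0919, 0.1126]
tool_rot: [0.053, -0.705, 0.053, 0.705]
force: [-0.6, -0.3, -0.2]
grip_width: 0.014
```

Emit:
jog_arm(
  rows=[
    {"dp":[0,0,-0.006],"twist":0,"jaw":0},
    {"dp":[0,0,-0.012],"twist":0,"jaw":0},
    {"dp":[0,0,-0.012],"twist":0,"jaw":0},
  ],
)

```text
time_s: 13.2
position: [0.5518, 0.0919, 0.1096]
tool_rot: [0.053, -0.705, 0.053, 0.705]
force: [0.1, -0.1, -0.5]
grip_width: 0.0136
```

Emit:
jog_arm(
  rows=[
    {"dp":[0,0,-0.006],"twist":0,"jaw":0},
    {"dp":[0,0,-0.012],"twist":0,"jaw":0},
    {"dp":[0,0,-0.012],"twist":0,"jaw":0},
  ],
)

```text
time_s: 13.5
position: [0.5519, 0.0919, 0.1067]
tool_rot: [0.053, -0.705, 0.053, 0.705]
force: [-0.1, -0.1, -1.1]
grip_width: 0.0139
```

Emit:
jog_arm(
  rows=[
    {"dp":[0,0,-0.01],"twist":0,"jaw":0},
    {"dp":[0,0,-0.02],"twist":0,"jaw":0},
    {"dp":[0,0,-0.03],"twist":0,"jaw":0},
    {"dp":[0,0,-0.04],"twist":0,"jaw":0},
    {"dp":[0,0,-0.048],"twist":0,"jaw":0},
    {"dp":[0,0,-0.048],"twist":0,"jaw":0},
  ],
)

```text
time_s: 14.1
position: [0.5518, 0.0919, 0.0945]
tool_rot: [0.053, -0.705, 0.053, 0.705]
force: [-0.2, -0.1, -1.2]
grip_width: 0.0142
```

Emit:
jog_arm(
  rows=[
    {"dp":[0,0,-0.006],"twist":0,"jaw":0},
    {"dp":[0,0,-0.012],"twist":0,"jaw":0},
    {"dp":[0,0,-0.012],"twist":0,"jaw":0},
  ],
)

```text
time_s: 14.4
position: [0.5523, 0.0919, 0.0923]
tool_rot: [-0.053, 0.705, -0.053, -0.705]
force: [0.6, 0.4, -0.4]
grip_width: 0.0137
```

Emit:
jog_arm(
  rows=[
    {"dp":[0,0,-0.006],"twist":0,"jaw":0},
    {"dp":[0,0,-0.006],"twist":0,"jaw":0},
  ],
)

```text
time_s: 14.6
position: [0.5523, 0.0919, 0.0913]
tool_rot: [-0.053, 0.705, -0.053, -0.705]
force: [-2.3, -0.1, 6.2]
grip_width: 0.0134
```

Emit:
jog_arm(
  rows=[
    {"dp":[0,0,0.04],"twist":0,"jaw":0},
    {"dp":[0,0,0.09],"twist":0,"jaw":0},
    {"dp":[0,0,0.14],"twist":0,"jaw":0},
    {"dp":[0,0,0.19],"twist":0,"jaw":0},
    {"dp":[0,0,0.224],"twist":0,"jaw":0},
    {"dp":[0,0,0.224],"twist":0,"jaw":0},
    {"dp":[0.0108,0.0712,0.224],"twist":0,"jaw":0},
    {"dp":[0.0216,0.1424,0.224],"twist":0,"jaw":0},
    {"dp":[0.0216,0.1424,0.224],"twist":0,"jaw":0},
    {"dp":[0.0216,0.1424,0.2],"twist":0,"jaw":0},
    {"dp":[0.0216,0.1424,0.18],"twist":0,"jaw":0},
    {"dp":[0.0216,0.1424,0.172],"twist":0,"jaw":0},
    {"dp":[0.0216,0.1424,0.166],"twist":0,"jaw":0},
    {"dp":[0.0216,0.1424,0.166],"twist":0,"jaw":0},
  ],
)

```text
time_s: 16.0
position: [0.5572, 0.127, 0.1315]
tool_rot: [0.053, -0.705, 0.053, 0.705]
force: [1.0, 0.2, -0.2]
grip_width: 0.0138
```

Run:
```python
from an import *
p=get_image("wrist");save(p,"w6.png",(150,150,370,320),3.5);ana(p,"")
```

```text
t 16.05 pos [0.5574 0.1271 0.1318] jaw angle -98.63 F [ 0.5 -0.6 -0.7] M [ 0.    0.05 -0.01] w 0.0139 j [ 0.07  0.29  1.64 -0.    1.21  1.79]
-54 pred col 461.95 dark col 464.27
-18 pred col 415.21 dark col 417.23
18 pred col 367.85 dark col 369.24
54 pred col 320.19 dark col 320.33
TCP proj at z=.06 [320.74 224.92] handle top [320.46 286.07]
orange row 250 308 333 320.5
orange row 265 307 334 320.5
orange row 280 307 334 320.5
orange row 300 307 334 320.5
```

View pics/w6.png

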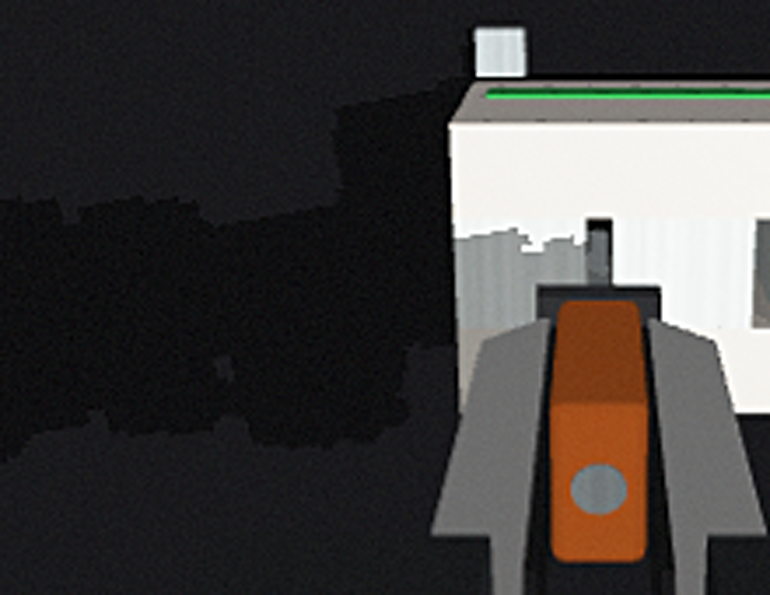

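Gap 4's mouth spans crop columns 587–611 with the blade centred in it, so I'll go down the same way.

Emit:
jog_arm(
  rows=[
    {"dp":[0,0.0005,-0.008],"twist":0,"jaw":0},
    {"dp":[0,0.0005,-0.016],"twist":0,"jaw":0},
    {"dp":[0,0.0005,-0.028],"twist":0,"jaw":0},
    {"dp":[0,0.0005,-0.028],"twist":0,"jaw":0},
    {"dp":[0,0.0005,-0.028],"twist":0,"jaw":0},
  ],
)

```text
time_s: 16.55
position: [0.5573, 0.1276, 0.1248]
tool_rot: [0.053, -0.705, 0.053, 0.705]
force: [-0.3, 0.1, -1.7]
grip_width: 0.0138
```

Emit:
jog_arm(
  rows=[
    {"dp":[0,0,-0.006],"twist":0,"jaw":0},
    {"dp":[0,0,-0.012],"twist":0,"jaw":0},
    {"dp":[0,0,-0.012],"twist":0,"jaw":0},
  ],
)

```text
time_s: 16.85
position: [0.5573, 0.1276, 0.1217]
tool_rot: [0.053, -0.705, 0.053, 0.705]
force: [-0.6, 0.4, -1.0]
grip_width: 0.0135
```

Emit:
jog_arm(
  rows=[
    {"dp":[0,0,-0.006],"twist":0,"jaw":0},
    {"dp":[0,0,-0.012],"twist":0,"jaw":0},
    {"dp":[0,0,-0.012],"twist":0,"jaw":0},
  ],
)

```text
time_s: 17.15
position: [0.5577, 0.1276, 0.1192]
tool_rot: [-0.053, 0.705, -0.053, -0.705]
force: [0.7, -0.6, -0.4]
grip_width: 0.0138
```

Emit:
jog_arm(
  rows=[
    {"dp":[0,0,-0.006],"twist":0,"jaw":0},
    {"dp":[0,0,-0.006],"twist":0,"jaw":0},
  ],
)

```text
time_s: 17.35
position: [0.5579, 0.1278, 0.1183]
tool_rot: [-0.053, 0.705, -0.053, -0.705]
force: [-0.4, 1.2, 5.8]
grip_width: 0.0139
```

Emit:
jog_arm(
  rows=[
    {"dp":[0,0,0.05],"twist":0,"jaw":0},
    {"dp":[0,0,0.112],"twist":0,"jaw":0},
    {"dp":[0,0,0.116],"twist":0,"jaw":0},
    {"dp":[-0.0108,-0.0715,0.116],"twist":0,"jaw":0},
    {"dp":[-0.0216,-0.1429,0.116],"twist":0,"jaw":0},
    {"dp":[-0.0216,-0.1429,0.116],"twist":0,"jaw":0},
    {"dp":[-0.0216,-0.1429,0.09],"twist":0,"jaw":0},
    {"dp":[-0.0216,-0.1429,0.074],"twist":0,"jaw":0},
    {"dp":[-0.0216,-0.1429,0.064],"twist":0,"jaw":0},
    {"dp":[-0.0216,-0.1429,0.058],"twist":0,"jaw":0},
    {"dp":[-0.0216,-0.1429,0.052],"twist":0,"jaw":0},
    {"dp":[-0.0216,-0.1429,0.052],"twist":0,"jaw":0},
  ],
)

```text
time_s: 18.55
position: [0.552, 0.0921, 0.1302]
tool_rot: [0.053, -0.705, 0.053, 0.705]
force: [0.0, -0.1, -1.0]
grip_width: 0.0134
```

Emit:
jog_arm(
  rows=[
    {"dp":[0,0,-0.006],"twist":0,"jaw":0},
    {"dp":[0,0,-0.012],"twist":0,"jaw":0},
    {"dp":[0,0,-0.012],"twist":0,"jaw":0},
  ],
)

```text
time_s: 18.85
position: [0.5519, 0.0919, 0.1273]
tool_rot: [0.053, -0.705, 0.053, 0.705]
force: [0.1, -0.5, -1.0]
grip_width: 0.0139
```

Emit:
jog_arm(
  rows=[
    {"dp":[0,0,-0.01],"twist":0,"jaw":0},
    {"dp":[0,0,-0.02],"twist":0,"jaw":0},
    {"dp":[0,0,-0.028],"twist":0,"jaw":0},
    {"dp":[0,0,-0.028],"twist":0,"jaw":0},
  ],
)

```text
time_s: 19.25
position: [0.5517, 0.0918, 0.1199]
tool_rot: [0.053, -0.705, 0.053, 0.705]
force: [0.0, -1.5, -1.2]
grip_width: 0.0135
```

Emit:
jog_arm(
  rows=[
    {"dp":[0,0,-0.02],"twist":0,"jaw":0},
    {"dp":[0,0,-0.04],"twist":0,"jaw":0},
    {"dp":[0,0,-0.06],"twist":0,"jaw":0},
    {"dp":[0,0,-0.08],"twist":0,"jaw":0},
    {"dp":[0,0,-0.095],"twist":0,"jaw":0},
    {"dp":[0,0,-0.105],"twist":0,"jaw":0},
    {"dp":[0,0,-0.105],"twist":0,"jaw":0},
  ],
)

```text
time_s: 19.95
position: [0.5517, 0.0918, 0.0936]
tool_rot: [0.053, -0.705, 0.053, 0.705]
force: [-0.2, 0.5, -0.3]
grip_width: 0.0139
```

Emit:
jog_arm(
  rows=[
    {"dp":[0,0,-0.006],"twist":0,"jaw":0},
    {"dp":[0,0,-0.01],"twist":0,"jaw":0},
    {"dp":[0,0,-0.01],"twist":0,"jaw":0},
  ],
)

```text
time_s: 20.25
position: [0.5524, 0.0919, 0.0923]
tool_rot: [-0.053, 0.705, -0.053, -0.705]
force: [-0.1, 0.0, 0.7]
grip_width: 0.0139
```

Emit:
jog_arm(
  rows=[
    {"dp":[0,0,0],"twist":0,"jaw":20},
    {"dp":[0,0,0],"twist":0,"jaw":30},
    {"dp":[0,0,0],"twist":0,"jaw":40},
    {"dp":[0,0,0],"twist":0,"jaw":40},
    {"dp":[0,0,0],"twist":0,"jaw":40},
    {"dp":[0,0,0.05],"twist":0,"jaw":40},
    {"dp":[0,0,0.15],"twist":0,"jaw":40},
    {"dp":[0,0,0.3],"twist":0,"jaw":40},
    {"dp":[0,0,0.45],"twist":0,"jaw":40},
    {"dp":[0,0,0.5],"twist":0,"jaw":40},
    {"dp":[0,0,0.5],"twist":0,"jaw":40},
  ],
)

```text
time_s: 21.35
position: [0.554, 0.0919, 0.2201]
tool_rot: [-0.053, 0.707, -0.053, -0.703]
force: [-0.8, -0.2, -0.2]
grip_width: 0.0398
```

Run:
```python
from h import *
pose();p=get_image("wrist");save(p,"w7.png");c=cloud(p);h=cv2.cvtColor(p["pixels"],cv2.COLOR_RGB2HSV);z=c[...,2]
o=((h[...,0]<16)|(h[...,0]>175))&(h[...,1]>150)&(abs(c[...,1]-.09)<.05)&(abs(c[...,0]-.55)<.05)
rect(c,o&(z>.1),"orange top");rect(c,(abs(z-.06)<.006)&(c[...,1]>-.05)&(c[...,0]<.64),"dock")
```

```text
t 21.35 pos [0.554  0.0919 0.2201] jaw angle -98.6 F [-0.8 -0.2 -0.2] M [ 0.02  0.04 -0.  ] w 0.0398 j [0.01 0.18 1.59 0.   1.37 1.73]
orange top 249 rect [551.2  92.5] [12.4 24.4] 81.6 z 0.1088
dock 9594 rect [547.5  73.9] [171.   66.4] 81.4 z 0.061
```

View pics/w7.png

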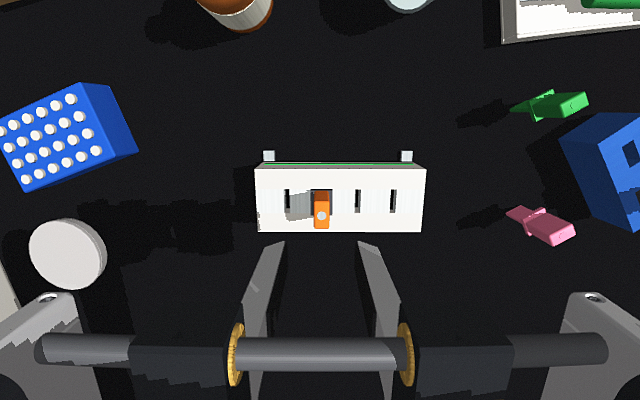

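```bash
python3 -c "
from rig import *
print(close_job())"
```

```text
the job is handed in; nothing more can be done
None
```

The blade is standing fully home in gap 3, the one gap that took it. I handed the job in at about 21 s of the 58 s allowed; hand-in reports no verdict.

I took the orange-handled blade from the stand and slid it down the gaps in order, starting at the end nearest the stand:

| Gap | Result |
|---|---|
| 1 | stopped about 11 mm down |
| 2 | stopped about 19–20 mm down |
| 3 | took the blade, 42 mm, collar on the dock |
| 4 | stopped about 15 mm down |

- **Force:** I advanced in small steps, and the readings at each stop were about 5–6 N. They are taken only at the end of each move, so I can't rule out a brief higher peak between them.
- **Final wrist picture:** the blade is upright in gap 3, with the handle top at 0.109 m. That puts the tip at about 18–19 mm, which is fully home. The blade is within about 2 mm of the gap centre, and the gripper is open and clear above it.
- **Not checked:** I did not re-measure the blue-handled gauge or the bystanders at the end. The arm was not sent near them after the blade was lifted out, and no unexpected forces showed.
- **Unexplained reading:** while gripping the blade in the stand, the upward force read 5.7 N and the tool sat about 2 mm high. The lift that followed was clean.

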